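Hang up the lock key and hold the sprung wax case cover open

TASK

Pull the red lock key straight up out of the side of the grey wax case and hang it by its eye on the peg of the stand, while the cover is still shut. Then lift the blue sprung cover by its bow handle past its balance point, to about 70 degrees open, without letting it fly up to its stop, and ease it back to hold it still just below the balance point, at about 50 degrees. Finish while holding the cover there, so that the waxes can be taken out, and leave the loose things nearby where they are.

Things in the scene. Friction and masses are not known exactly. Their poses are not given: they have to be found in the camera images.
- wax_case: Fixed grey steel box, open at the top, 140 (x) x 160 (y) x 80 mm, walls 4 mm, waxes inside. Origin at the centre of its underside; x points from the handle's side to the hinge's side, y to the side with the lock, z up. The lock socket, a dark block 36 x 36 mm with a square well, stands out on the +y side, its middle at x -30, y +105 mm.
- cover (a joint): Angle (rad) of the blue cover: 0 shut and level, grows as the handle rises, stop at 1.50. 0.75 kg, lifted by a hinge spring: below the balance point 1.05 (60 deg) it falls shut if let go, above it rises by itself to the stop; it stays nowhere. Under 3 N at the handle moves it. 'Past balance' is over 1.12, 'just below' 0.75 to 0.99; it must never pass 1.42.
- cover_hinge (a point): Fixed point on the hinge axis at the middle of the case's rear upper edge, 79 mm to +x of the case's middle, 80 mm above the bench; the axis runs along y. Axes as the case's.
- cover_handle (a point): Middle of the round bar of the bow handle: 10 mm thick, 90 mm long, parallel to the hinge, an arm at each end. Its centre is 195 mm from the hinge axis and, when shut, 6 mm above it (86 mm above the bench). 39 mm clear between bar and cover edge. Can be pinched from above, fingers before and behind; the bar turns in the pinch. Axes turn with the cover.
- key_grip (a point): Loose lock key, 60 g, upright; point: centre of its red grip tab. Red plate 8 mm thick (x), 34 wide (y), 60 high; the tab is its solid part, 16 mm below to 14 mm above the point; pinch the broad faces. Below: the eye, a collar 24 mm square resting on the cover's ear, a shank 8 mm square in the socket (1 mm play) ending 88 mm below the point. x as the case's x at the start. Lift 45 mm to clear.
- key_eye (a point): Centre of the key's round eye, 29 mm below the grip centre: 22 mm in diameter, through the plate along its x.
- peg_stand: Fixed stand: round dark foot (radius 36 mm), upright steel rod 8 mm thick, bent at the top, 130 mm above the bench, into a level peg along the stand's -x. Nothing reaches above the peg. Origin under the upright, on the bench.
- peg_mid (a point): Middle of the peg's centre line, 130 mm above the bench. The peg, 8 mm thick, runs from the upright (26 mm to +x of this point) to 20 mm to -x; then its tip turns up, ending 31 mm to -x, its top 9 mm above the line. The eye slips on over the tip, moving to +x, its centre about 2 mm above the line; hung, the eye's top rests on the peg.
- wax_block_mid (a point): Bystander: block of green wax, 42 x 55 x 24 mm; this is its centre.
- amber_jar_mid (a point): Bystander: amber jar with black lid, 43 mm in diameter, 55 mm high; this is its centre.
- loupe_mid (a point): Bystander: small black folding loupe, 32 x 38 x 19 mm; this is its centre.
- lamp_end (a point): Obstacle to keep clear of: middle of the left end face of the fixed black box-shaped lamp head that hangs over the blue tray. From here it runs 355 mm to the right (-y), 77 mm deep, its underside 206 mm and its top 288 mm above the bench; at its right end the lamp's arms rise higher still.
There are look-alikes about, which are no part of the job. Of the things shaped like the part that bears key_grip, the red one is meant.

How it is judged:
By the outcome, as a careful person would: the job done as asked, in the order asked, and still so for the second after the job is handed in, while the arm keeps its last pose, push and grip.
It also fails if it takes over 70 s, if anything falls off the work surface, if the arm or the gripper's body presses on something with over 40 N, if the wrist force passes 120 N, or if a joint passes its speed limit or range.

ROBOT

A 6-joint arm with a two-finger parallel gripper is mounted at the origin on a cart in front of the work surface, level with it; the furniture and walls round the work are solid. World frame = base frame: x ahead of the robot, y to its left, z up, the work surface at z = 0. Lengths are in mm, angles in rad, forces in N, time in s.
With the tool pointing down it reaches from about 275 to 750 mm from the base axis. Payload 10.2 kg.
Tool frame: the origin (TCP) lies midway between the tips of the shut fingers; the grasp point (between the pads) lies grasp_offset behind it (grasp_offset is the distance from the TCP to the grasp point, in mm); x points along the fingers, z is the direction in which the jaws open and shut, and the axes are right-handed (so a half turn about x gives the same grasp; the last joint's range is limited). The gripper opens to 85 mm and grips with 20 to 120 N. Pads are 22 mm wide; open, the fingers measure 114 mm over their backs; the gripper's body (76 mm by 85 mm) begins 54 mm behind the grasp point. The pads swing forward as they close: fully open they stand 13 mm farther back than shut.
Start: joints at [0.99, 0.313, 1.498, -0, 1.331, -0.223], TCP at [183.875, 491.753, 231.294] pointing down, gripper open.
Joint ranges: [-2.94, 2.94], [-0.97, 2.17], [0.19, 2.56], [-1.23, 4.37], [0.02, 3.11], [-2.88, 2.88]. Speed limits (rad/s): [2.39, 2.39, 3.01, 3.14, 3.14, 3.14].

INTERFACE

Orientations are given as a unit quaternion [w, x, y, z].
In Python, from rig import sense, capture, calibration, finish_job, grasp_offset gives the robot as it stands.
- The arm moves only by the shell command python3 -m jog 'ROWS' [FORCE]. ROWS is JSON, a list of rows, each an object with "linear": the shift along the tool's x, y, z scaled (see below), a list of three; "rotation": the turn, a rotation vector about the tool's x, y, z scaled (see below), a list of three; "grip": the finger opening in mm, from 0 to 85.4. A call has 1 to 20 rows; each row is the pose to reach, as a shift and turn from the pose measured when the call began, along the tool's axes at that moment; what a row does not reach only later rows make up. The controller multiplies each number of a shift by 0.3 m and each number of a turn by 0.5 rad. A row lasts 1/12 s, in which the tool goes at most 41.7 mm and 7.16 degrees, less where a joint would pass 70% of its speed; a pose out of reach is approached as far as the arm can. A call with a number of a shift or a turn outside -1 to 1 is refused whole. A call with a gripper value outside its range is refused whole. The fingers move at their own pace and stop on an object; FORCE is the grip in N (left out, the last holds). Time passes only in rows, so rows that repeat a pose let the fingers close. It gives the time, the measured TCP pose, the force and the opening at its end, in the units of the state.
- sense(): the state, without advancing time (a new reading comes with each control period).
- capture(name): name is "scene" or "top"; returns (picture, depth): 400x640x3 uint8, red, green, blue; 400x640 float32, mm along the optical axis (not along the pixel's ray), 0 where there is no reading.
- calibration(name): a dict with "intrinsics" (3x3 intrinsics, pixels), "world_from_camera" (4x4, takes a point from camera to world coordinates). Camera axes: x right, y up, looking along -z (the intrinsics and any distortion apply to the point x, -y, -z); pixel columns grow to the right and rows downward; lengths in mm; the calibration is good to about 2 mm. A picture is of the moment at which its call begins. calibration takes no time and is no camera call.
- finish_job(): hands the job in, once; it reports no verdict.
The state is a dict: "time_s": time; "joints": joint angles; "dq": joint speeds; "tau": joint torques, N m; "eef_pos": TCP position; "ee_rot": TCP orientation; "force": force on the tool from outside, world axes, zero at the start; "wrist_torque": the same for the moment, N m; "grip_width": opening from 0.0 (shut) to 1.0 (fully open).
Only numpy, scipy, OpenCV 4.12 (cv2) and the standard library are available. Lean on these libraries where they do the work, as an engineer would, in place of code of your own. Each camera call takes 0.05 s, during which the arm holds its last target.

## Working session

There is one attempt and no reset: what is moved stays moved. The work goes in short steps, Python scripts to look and compute and a shell command to move; the robot and the scene stay as the last step left them, time stands still between calls to the robot, and variables do not carry over. Pictures are saved under pics/ and viewed, and the job is handed in when it is done.

```bash
ls; mkdir -p pics
python3 - <<'E'
from rig import sense,capture,calibration,grasp_offset
import cv2,numpy as np
print(sense(),grasp_offset)
for n in("scene","top"):
    p,d=capture(n); cv2.imwrite(f"pics/{n}0.png",p[:,:,::-1]); np.save(f"pics/{n}0.npy",d); np.save(f"pics/{n}0rgb.npy",p); print(calibration(n))
E
```

```text
pics
{'time_s': 0.0, 'joints': array([ 9.89610516e-01,  3.13435306e-01,  1.49841686e+00,  1.23330965e-05,
        1.33101723e+00, -2.23350365e-01]), 'dq': array([ 0.0010453 , -0.00151954,  0.00035328, -0.00163555, -0.00086792,
       -0.00145073]), 'tau': array([ 1.28915242e-03, -4.12258029e+01, -2.59752399e+01, -6.53616144e-05,
        3.98667500e-03, -6.12600232e-06]), 'eef_pos': array([183.72140473, 491.53381303, 230.75021348]), 'ee_rot': array([ 0.580581  , -0.40319998,  0.5814215 ,  0.40287035]), 'force': array([ 0.47126817, -0.54821235,  0.01667735]), 'wrist_torque': array([0.0220006 , 0.0081344 , 0.01853871]), 'grip_width': 0.9961892459280938} 18.700000000000003
{'intrinsics': array([[425.84384621,   0.        , 325.28215621],
       [  0.        , 425.84384621, 202.91836048],
       [  0.        ,   0.        ,   1.        ]]), 'world_from_camera': array([[-8.30382805e-01,  3.18689359e-01, -4.57057425e-01,
         5.45898277e+01],
       [-5.57007864e-01, -4.95945616e-01,  6.66168286e-01,
         8.62038954e+02],
       [-1.43748822e-02,  8.07759270e-01,  5.89337191e-01,
         8.31660813e+02],
       [ 0.00000000e+00,  0.00000000e+00,  0.00000000e+00,
         1.00000000e+00]])}
{'intrinsics': array([[463.66211497,   0.        , 316.13144321],
       [  0.        , 463.66211497, 192.90100937],
       [  0.        ,   0.        ,   1.        ]]), 'world_from_camera': array([[ 2.91094284e-02,  9.98870771e-01, -3.75476292e-02,
         5.47629823e+02],
       [-9.99536584e-01,  2.94222898e-02,  7.80679482e-03,
         9.01757053e+01],
       [ 8.90271638e-03,  3.73029777e-02,  9.99264344e-01,
         1.18793369e+03],
       [ 0.00000000e+00,  0.00000000e+00,  0.00000000e+00,
         1.00000000e+00]])}
```

View pics/scene0.png

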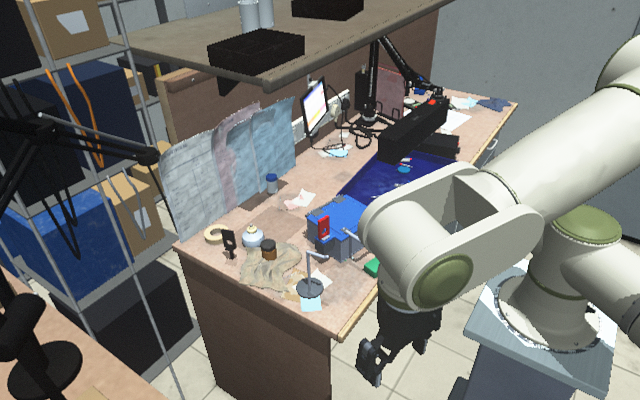

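View pics/top0.png

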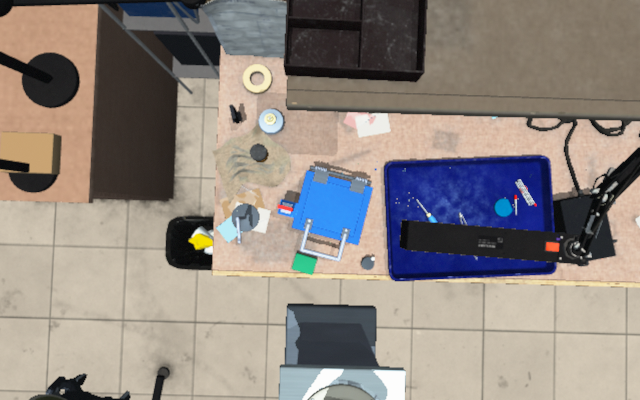

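Run:
```python
import cv2
a=cv2.imread("pics/top0.png"); cv2.imwrite("pics/tc.png",cv2.resize(a[150:280,210:385],None,fx=4.5,fy=4.5,interpolation=cv2.INTER_CUBIC))
a=cv2.imread("pics/scene0.png"); cv2.imwrite("pics/sc.png",cv2.resize(a[195:315,200:400],None,fx=4,fy=4,interpolation=cv2.INTER_CUBIC))
```

```text
(no output)
```

View pics/tc.png

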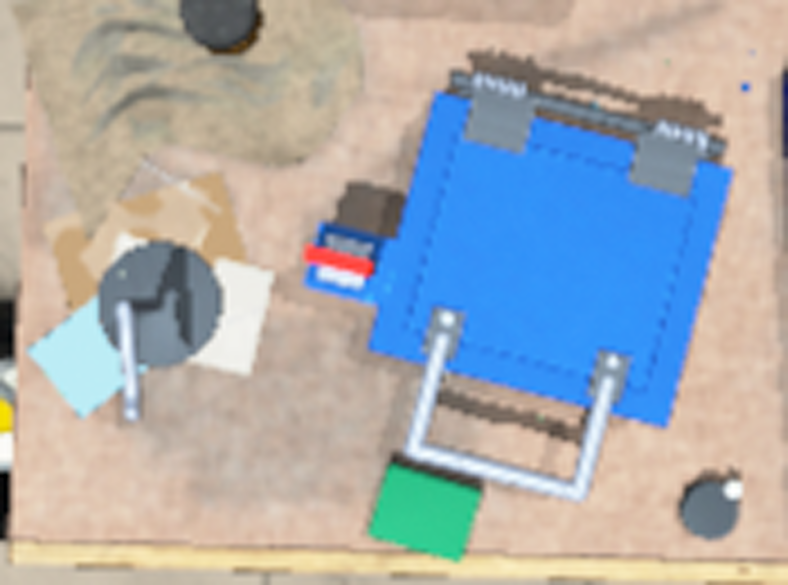

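View pics/sc.png

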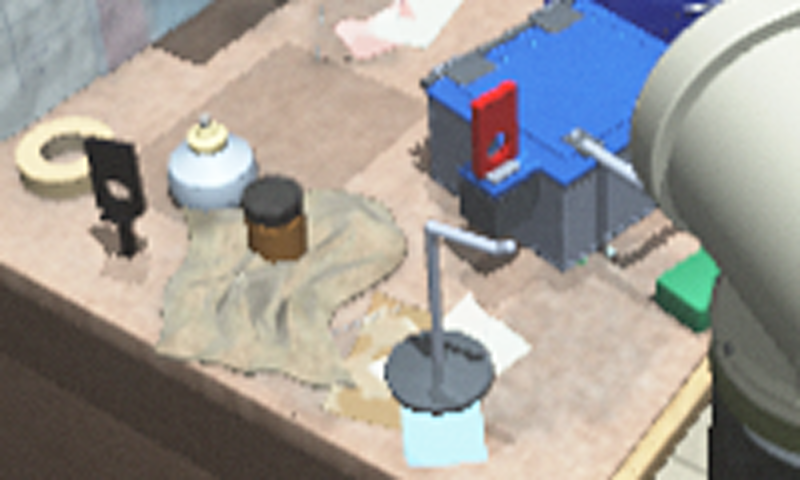

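```bash
cat > h.py <<'E'
import numpy as np,cv2
from rig import sense,capture,calibration
from scipy.spatial.transform import Rotation as R
def cal(n):
    c=calibration(n); return c["intrinsics"],c["world_from_camera"]
def ray(n,u,v):
    K,T=cal(n); d=np.array([(u-K[0,2])/K[0,0],-(v-K[1,2])/K[1,1],-1]); return T[:3,3],T[:3,:3]@d
def atz(n,u,v,z):
    o,d=ray(n,u,v); return o+d*(z-o[2])/d[2]
def cloud(n,D):
    K,T=cal(n); v,u=np.mgrid[0:400,0:640]
    P=np.stack([(u-K[0,2])/K[0,0]*D,-(v-K[1,2])/K[1,1]*D,-D],-1)
    W=P@T[:3,:3].T+T[:3,3]; W[D==0]=np.nan; return W
def proj(n,p):
    K,T=cal(n); c=T[:3,:3].T@(np.asarray(p)-T[:3,3]); return K[0,2]+K[0,0]*c[0]/-c[2],K[1,2]-K[1,1]*c[1]/-c[2]
def tri(*obs):
    A=np.zeros((3,3));b=np.zeros(3)
    for n,u,v in obs:
        o,d=ray(n,u,v); d=d/np.linalg.norm(d); M=np.eye(3)-np.outer(d,d); A+=M;b+=M@o
    p=np.linalg.solve(A,b)
    return p,[np.round(np.array(proj(n,p))-(u,v),1) for n,u,v in obs]
def tool():
    s=sense(); q=s["ee_rot"]; return s["eef_pos"],R.from_quat([q[1],q[2],q[3],q[0]])
def goal(p,Rg=None):
    "shift & turn in jog units to TCP p with rotation Rg"
    t,r=tool(); l=r.inv().apply(np.asarray(p)-t)/300
    w=(r.inv()*(Rg if Rg is not None else r)).as_rotvec()/0.5
    print("lin",np.round(l,4),"rot",np.round(w,4),"steps",np.linalg.norm(l)*300/41.7,np.linalg.norm(w)*.5*57.3/7.16)
E
python3 - <<'E'
from h import *
np.set_printoptions(precision=1,suppress=True)
for n in("top","scene"):
    im=np.load(f"pics/{n}0rgb.npy").astype(int);W=cloud(n,np.load(f"pics/{n}0.npy"))
    r=(im[...,0]>130)&(im[...,1]<70)&(im[...,2]<80)
    m=np.zeros_like(r)
    if n=="top": m[195:225,270:300]=1
    else: m[205:250,310:340]=1
    P=W[r&m]; print(n,"red",len(P),P.mean(0),P.min(0),P.max(0))
    b=(im[...,2]>150)&(im[...,0]<60)&(abs(W[...,2]-84)<12)&(W[...,0]>300)&(W[...,0]<700)
    P=W[b]
    if len(P): 
        print("blue",len(P),P[:,2].mean()); 
        rc=cv2.minAreaRect(P[:,:2].astype(np.float32)); print(rc,cv2.boxPoints(rc))
f=lambda u,v:(210+(u+.5)/4.5-.5,150+(v+.5)/4.5-.5)
for name,u,v,z in [("bar L",412,448,86),("bar R",580,492,86),("hub L",455,80,85),("hub R",722,150,85),("pegroot",123,303,130),("pegtip",132,413,135),("foot",160,303,5),("keytopL",305,253,160),("keytopR",373,268,160)]:
    print(name,f(u,v),atz("top",*f(u,v),z))
g=lambda u,v:(200+u/4,195+v/4)
print("peg scene root",g(431,228),"tip",g(508,247))
print(tri(("top",*f(123,303)),("scene",*g(431,228))),tri(("top",*f(132,413)),("scene",*g(508,245))))
E
```

```text
top red 3 [547.5 135.7 148.6] [546.7 134.9 146.5] [549.  137.3 150.2]
blue 3460 87.59162901289704
((561.3694458007812, 63.21308135986328), (201.021484375, 138.7074737548828), 77.0733871459961) [[471.3 -19.2]
 [606.5 -50.3]
 [651.5 145.7]
 [516.3 176.7]]
scene red 143 [nan nan nan] [nan nan nan] [nan nan nan]
blue 22 85.03170908816861
((557.0339965820312, 61.572357177734375), (205.81802368164062, 138.1681671142578), 77.21309661865234) [[466.9 -23.5]
 [601.6 -54.1]
 [647.2 146.6]
 [512.4 177.2]]
bar L (301.1666666666667, 249.16666666666669) [454.8 113.1  86. ]
bar R (338.5, 258.94444444444446) [434.2  24.1  86. ]
hub L (310.72222222222223, 167.38888888888889) [649.6  96.2  85. ]
hub R (370.05555555555554, 182.94444444444446) [616.6 -46.3  85. ]
pegroot (236.94444444444446, 216.94444444444446) [527.4 260.4 130. ]
pegtip (238.94444444444446, 241.38888888888889) [472.4 253.2 135. ]
foot (245.16666666666666, 216.94444444444446) [525.6 259.7   5. ]
keytopL (277.3888888888889, 205.83333333333334) [555.1 167.1 160. ]
keytopR (292.5, 209.16666666666666) [548.7 133.4 160. ]
peg scene root (307.75, 252.0) tip (327.0, 256.75)
(array([525.3, 259.2, 128.9]), [array([0.6, 0.9]), array([-1., -0.])]) (array([471.8, 252.4, 136.7]), [array([0.2, 0.3]), array([-0.4, -0. ])])
```

Run:
```python
import cv2
a=cv2.imread("pics/scene0.png"); cv2.imwrite("pics/sk.png",cv2.resize(a[205:265,300:350],None,fx=10,fy=10,interpolation=cv2.INTER_CUBIC))
from h import *
for z in(140,150,160,170):
    x=np.array([.975,-.224,0]);y=np.array([.224,.975,0]);c=np.array([551.9,151,z])
    print(z,[np.round((np.array(proj("scene",c+sx*4*x+sy*17*y))-(300,205))*10+4.5) for sx,sy in((-1,-1),(-1,1),(1,1),(1,-1))])
    print([np.round((np.array(proj("scene",c+sx*12*x+sy*12*y-(0,0,60)))-(300,205))*10+4.5) for sx,sy in((-1,-1),(-1,1),(1,1),(1,-1))])
```

```text
140 [array([289., 145.]), array([193., 202.]), array([172., 188.]), array([268., 131.])]
[array([298., 342.]), array([232., 383.]), array([172., 341.]), array([237., 300.])]
150 [array([288., 115.]), array([192., 172.]), array([171., 158.]), array([267., 101.])]
[array([297., 313.]), array([232., 355.]), array([171., 312.]), array([236., 272.])]
160 [array([288.,  84.]), array([191., 141.]), array([170., 127.]), array([267.,  71.])]
[array([297., 285.]), array([231., 326.]), array([170., 284.]), array([236., 243.])]
170 [array([287.,  54.]), array([190., 110.]), array([169.,  96.]), array([266.,  40.])]
[array([297., 256.]), array([230., 297.]), array([169., 255.]), array([235., 215.])]
```

View pics/sk.png

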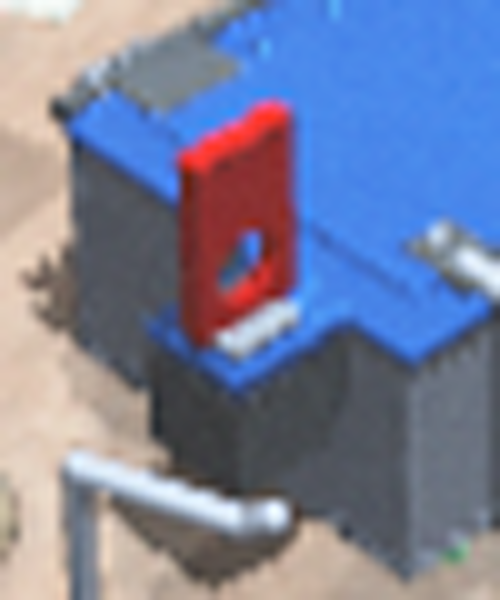

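Run:
```python
from h import *
np.set_printoptions(precision=3,suppress=True)
D=np.load("pics/top0.npy");W=cloud("top",D)
for p in [(300,95),(400,105),(350,70),(403,235),(410,225),(410,250),(500,240),(305,262),(259,152),(368,261)]: print(p,W[p[1],p[0]].round(0))
t,r=tool(); print(t,r.as_matrix())
x=np.array([.975,-.224,0]);x/=np.linalg.norm(x);X=np.array([0,0,-1.])
for s in(1,-1):
    z=s*x; Rg=R.from_matrix(np.stack([X,np.cross(z,X),z],1)); goal([552,150.5,260],Rg)
```

```text
(300, 95) [724. 114. 481.]
(400, 105) [713. -40. 481.]
(350, 70) [752.  41. 523.]
(403, 235) [502. -98. 236.]
(410, 225) [ 524. -101.  285.]
(410, 250) [ 453. -163.    0.]
(500, 240) [ 501. -276.  289.]
(305, 262) [418. 104.  26.]
(259, 152) [686. 224.  56.]
(368, 261) [424. -54.  20.]
[183.736 491.55  230.807] [[-0.001 -0.937  0.35 ]
 [-0.001  0.35   0.937]
 [-1.     0.    -0.001]]
lin [-0.097 -1.548 -0.635] rot [ 2.878 -0.002  0.001] steps 12.057031260229822 11.514695664463074
lin [-0.097 -1.548 -0.635] rot [-3.405 -0.001 -0.002] steps 12.057031260229822 13.626826257919234
```

```bash
python3 -m jog '[{"linear":[-0.15,-0.55,-0.22],"rotation":[0.96,0,0],"grip":45},{"linear":[-0.15,-0.55,-0.22],"rotation":[0.96,0,0],"grip":45},{"linear":[-0.15,-0.55,-0.22],"rotation":[0.96,0,0],"grip":45},{"linear":[-0.15,-0.55,-0.22],"rotation":[0.96,0,0],"grip":45},{"linear":[-0.15,-0.55,-0.22],"rotation":[0.96,0,0],"grip":45},{"linear":[-0.15,-0.55,-0.22],"rotation":[0.96,0,0],"grip":45},{"linear":[-0.15,-0.55,-0.22],"rotation":[0.96,0,0],"grip":45}]' 40
cat >> h.py <<'E'
def down(v):
    z=np.array([v[0],v[1],0.]);z/=np.linalg.norm(z);X=np.array([0,0,-1.])
    return R.from_matrix(np.stack([X,np.cross(z,X),z],1))
CX=np.array([.975,-.224,0]);CX/=np.linalg.norm(CX);CY=np.array([-CX[1],CX[0],0])
E
python3 -c "
from h import *
goal([552,150.5,230],down(CX)); print(sense()['joints'])"
```

```text
time_s: 0.68
eef_pos: [315.4, 371.7, 275.6]
ee_rot: [0.66, -0.253, 0.661, 0.253]
force: [0.2, 0.5, -0.5]
grip_width: 0.523
lin [ 0.1519 -1.0755  0.0943] rot [ 1.9151e+00 -2.6000e-03  1.3000e-03] steps 7.843310032339712 7.6630265778818405
[ 6.26277467e-01  2.00106941e-01  1.52728113e+00 -1.33581496e-04
  1.41562443e+00 -1.05419952e-01]
```

```bash
python3 -m jog '[{"linear":[0,-0.54,0.05],"rotation":[0.96,0,0],"grip":45},{"linear":[0,-0.54,0.05],"rotation":[0.96,0,0],"grip":45},{"linear":[0,-0.54,0.05],"rotation":[0.96,0,0],"grip":45},{"linear":[0,-0.54,0.05],"rotation":[0.96,0,0],"grip":45},{"linear":[0,-0.54,0.05],"rotation":[0.96,0,0],"grip":45},{"linear":[0,-0.54,0.05],"rotation":[0.96,0,0],"grip":45},{"linear":[0,-0.54,0.05],"rotation":[0.96,0,0],"grip":45}]' 
python3 -c "
from h import *
goal([552,150.5,230],down(CX)); print(sense()['joints'])"
```

```text
time_s: 1.27
eef_pos: [433.9, 262.3, 275.1]
ee_rot: [0.701, -0.09, 0.702, 0.089]
force: [0.0, 0.2, 0.0]
grip_width: 0.527
lin [ 0.1498 -0.4596  0.2878] rot [ 0.9599 -0.0046  0.0017] steps 4.047599466723204 3.840960148427603
[ 3.12369944e-01  2.45255881e-01  1.47212734e+00 -1.37177697e-04
  1.42665745e+00  5.82683650e-02]
```

```bash
python3 -m jog '[{"linear":[0.1,-0.46,0.288],"rotation":[0.96,-0.005,0.002],"grip":45},{"linear":[0.1,-0.46,0.288],"rotation":[0.96,-0.005,0.002],"grip":45},{"linear":[0.1,-0.46,0.288],"rotation":[0.96,-0.005,0.002],"grip":45},{"linear":[0.1,-0.46,0.288],"rotation":[0.96,-0.005,0.002],"grip":45},{"linear":[0.1,-0.46,0.288],"rotation":[0.96,-0.005,0.002],"grip":45},{"linear":[0.1,-0.46,0.288],"rotation":[0.96,-0.005,0.002],"grip":45}]'
python3 - <<'E'
from h import *
f=lambda u,v:(210+(u+.5)/4.5-.5,150+(v+.5)/4.5-.5)
g=lambda u,v:(300+(u-4.5)/10,205+(v-4.5)/10)
print(atz("top",*f(339,260.5),154),tri(("top",*f(339,262)),("scene",*g(239.5,133.5))))
p,d=capture("top");cv2.imwrite("pics/t1.png",cv2.resize(p[150:280,210:385,::-1],None,fx=4.5,fy=4.5,interpolation=cv2.INTER_CUBIC))
p,d=capture("scene");cv2.imwrite("pics/s1.png",cv2.resize(p[130:290,260:420,::-1],None,fx=3.7,fy=3.7,interpolation=cv2.INTER_CUBIC))
goal([552,150.5,230],down(CX)); print(sense()['joints'])
E
```

```text
time_s: 1.77
eef_pos: [551.9, 151.1, 244.0]
ee_rot: [0.702, 0.079, 0.703, -0.079]
force: [-0.5, 0.1, 0.1]
grip_width: 0.53
[551.90478242 150.59603599 154.        ] (array([550.43633376, 150.26045995, 151.04896178]), [array([0.2, 0.3]), array([-0.3, -0. ])])
lin [ 0.0505 -0.0052  0.004 ] rot [ 0.0072 -0.0003 -0.0011] steps 0.3666892117533663 0.029212159879186825
[6.44956066e-02 4.07949818e-01 1.32773660e+00 5.59115040e-04
 1.40589355e+00 2.86620358e-01]
```

View pics/s1.png

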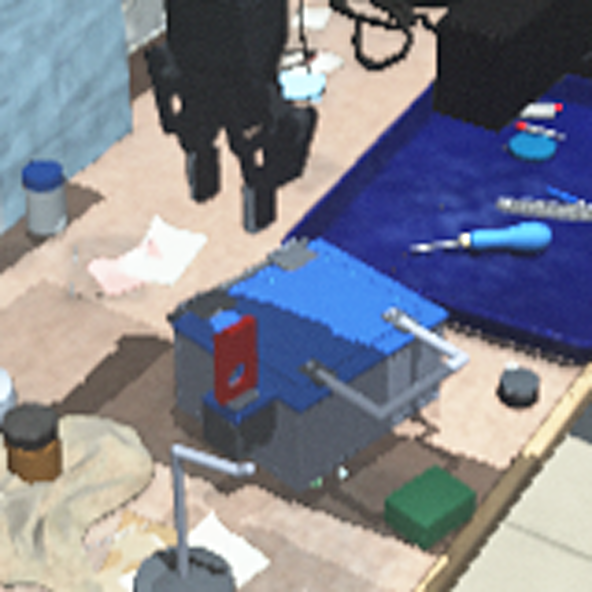

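View pics/t1.png

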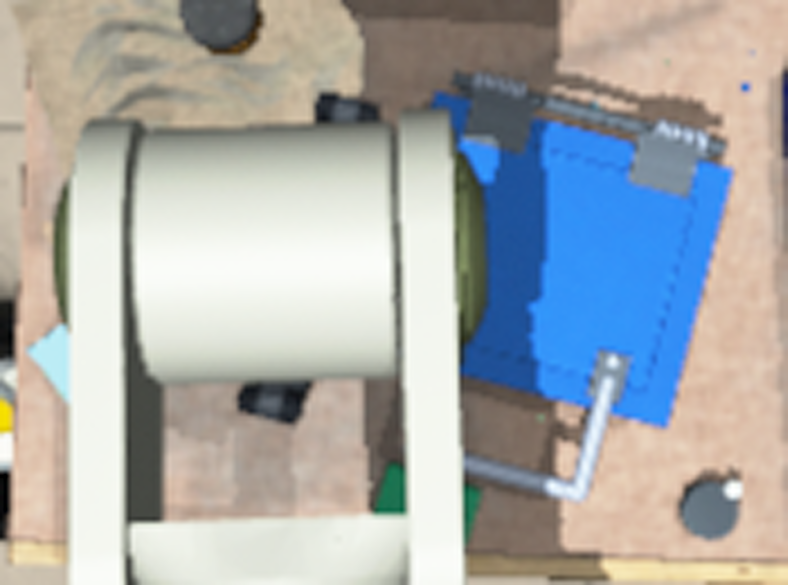

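```bash
python3 -m jog '[{"linear":[0.1,-0.003,0],"rotation":[0.007,0,0],"grip":45},{"linear":[0.2,-0.003,0],"rotation":[0.007,0,0],"grip":45},{"linear":[0.3,-0.003,0],"rotation":[0.007,0,0],"grip":45},{"linear":[0.36,-0.003,0],"rotation":[0.007,0,0],"grip":45},{"linear":[0.4,-0.003,0],"rotation":[0.007,0,0],"grip":45},{"linear":[0.4,-0.003,0],"rotation":[0.007,0,0],"grip":45},{"linear":[0.4,-0.003,0],"rotation":[0.007,0,0],"grip":45}]'
python3 - <<'E'
from h import *
p,d=capture("scene");cv2.imwrite("pics/s2.png",cv2.resize(p[170:270,280:380,::-1],None,fx=6,fy=6,interpolation=cv2.INTER_CUBIC))
E
```

```text
time_s: 2.45
eef_pos: [550.4, 152.9, 125.9]
ee_rot: [0.703, 0.079, 0.703, -0.078]
force: [0.6, 0.7, 0.7]
grip_width: 0.523
```

View pics/s2.png

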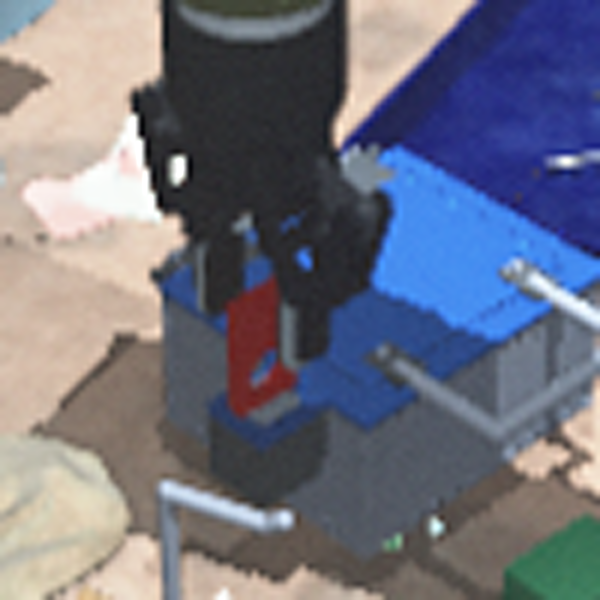

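```bash
python3 -m jog '[{"linear":[0,0.004,0.003],"rotation":[0,0,0],"grip":30},{"linear":[0,0.004,0.003],"rotation":[0,0,0],"grip":20},{"linear":[0,0.004,0.003],"rotation":[0,0,0],"grip":12},{"linear":[0,0.004,0.003],"rotation":[0,0,0],"grip":0},{"linear":[0,0.004,0.003],"rotation":[0,0,0],"grip":0},{"linear":[0,0.004,0.003],"rotation":[0,0,0],"grip":0},{"linear":[0,0.004,0.003],"rotation":[0,0,0],"grip":0},{"linear":[0,0.004,0.003],"rotation":[0,0,0],"grip":0}]' 30
python3 -c "
from h import *
s=sense();print(s['force'],s['wrist_torque'],s['eef_pos'],s['grip_width']*85.4)"
```

```text
time_s: 3.17
eef_pos: [552.4, 153.8, 127.1]
ee_rot: [0.704, 0.079, 0.702, -0.078]
force: [0.3, 2.3, 5.4]
grip_width: 0.084
[0.25958524 2.2721473  5.44333986] [ 0.30444628 -0.04312454  0.03773504] [552.36638091 153.80899857 127.09325068] 7.151461368764094
```

```bash
python3 -m jog '[{"linear":[-0.02,0,0],"rotation":[0,0,0],"grip":0},{"linear":[-0.04,0,0],"rotation":[0,0,0],"grip":0},{"linear":[-0.06,0,0],"rotation":[0,0,0],"grip":0},{"linear":[-0.08,0,0],"rotation":[0,0,0],"grip":0}]' 40
python3 -m jog '[{"linear":[-0.04,0,0],"rotation":[0,0,0],"grip":0},{"linear":[-0.08,0,0],"rotation":[0,0,0],"grip":0},{"linear":[-0.12,0,0],"rotation":[0,0,0],"grip":0},{"linear":[-0.16,0,0],"rotation":[0,0,0],"grip":0},{"linear":[-0.20,0,0],"rotation":[0,0,0],"grip":0},{"linear":[-0.24,0,0],"rotation":[0,0,0],"grip":0},{"linear":[-0.28,0,0],"rotation":[0,0,0],"grip":0},{"linear":[-0.28,0,0],"rotation":[0,0,0],"grip":0}]'
python3 - <<'E'
from h import *
p,d=capture("scene");cv2.imwrite("pics/s3.png",cv2.resize(p[130:270,270:410,::-1],None,fx=4.2,fy=4.2,interpolation=cv2.INTER_CUBIC))
s=sense();print(s['force'],s['wrist_torque'],s['eef_pos'],s['grip_width']*85.4)
E
```

```text
time_s: 3.5
eef_pos: [552.3, 153.6, 151.7]
ee_rot: [0.704, 0.079, 0.702, -0.078]
force: [1.0, 0.1, -0.1]
grip_width: 0.086
time_s: 4.17
eef_pos: [552.7, 153.6, 238.3]
ee_rot: [0.705, 0.08, 0.7, -0.078]
force: [1.1, 0.4, 0.2]
grip_width: 0.079
[ 0.56332616 -0.06409543 -1.68171119] [ 0.00149212  0.03855445 -0.05295504] [552.36977655 153.55509106 236.77550396] 7.31449810987564
```

View pics/s3.png

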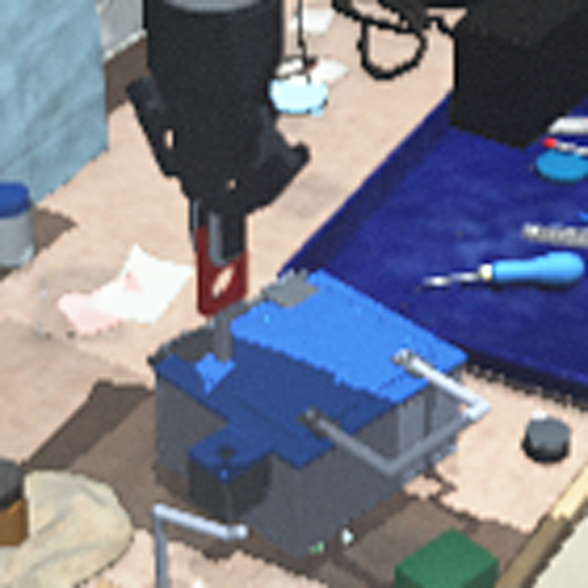

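```bash
python3 -c "
from h import *
goal([434.6,250.7,220],down([.992,.126]))"
```

```text
lin [ 0.0543  0.2286 -0.4549] rot [-0.6998  0.0101 -0.0027] steps 3.6830871944617387 2.8006157682250965
```

```bash
python3 -m jog '[{"linear":[0,0.06,-0.11],"rotation":[-0.17,0,0],"grip":0},{"linear":[0,0.12,-0.22],"rotation":[-0.35,0,0],"grip":0},{"linear":[0,0.17,-0.33],"rotation":[-0.5,0,0],"grip":0},{"linear":[0.02,0.2286,-0.455],"rotation":[-0.7,0.01,0],"grip":0},{"linear":[0.05,0.2286,-0.455],"rotation":[-0.7,0.01,0],"grip":0},{"linear":[0.05,0.2286,-0.455],"rotation":[-0.7,0.01,0],"grip":0},{"linear":[0.05,0.2286,-0.455],"rotation":[-0.7,0.01,0],"grip":0}]' 
python3 -c "
from h import *
goal([434.6,250.7,170],down([.992,.126]))"
```

```text
time_s: 4.8
eef_pos: [434.5, 250.5, 220.8]
ee_rot: [0.705, -0.044, 0.706, 0.045]
force: [0.5, -0.7, 0.1]
grip_width: 0.082
lin [0.1692 0.0005 0.0006] rot [-0.0006 -0.0017 -0.0016] steps 1.2175860268936325 0.009694909253224953
```

Descend to z≈160 (eye ≈ 142) beyond the tip, and look.

```bash
python3 -m jog '[{"linear":[0.06,0,0],"rotation":[0,0,0],"grip":0},{"linear":[0.12,0,0],"rotation":[0,0,0],"grip":0},{"linear":[0.18,0,0],"rotation":[0,0,0],"grip":0},{"linear":[0.2,0,0],"rotation":[0,0,0],"grip":0},{"linear":[0.2,0,0],"rotation":[0,0,0],"grip":0},{"linear":[0.2,0,0],"rotation":[0,0,0],"grip":0}]'
python3 - <<'E'
from h import *
p,d=capture("scene");cv2.imwrite("pics/s4full.png",p[...,::-1]);cv2.imwrite("pics/s4.png",cv2.resize(p[220:300,290:370,::-1],None,fx=7.5,fy=7.5,interpolation=cv2.INTER_CUBIC))
p,d=capture("top");cv2.imwrite("pics/t4.png",cv2.resize(p[190:270,220:300,::-1],None,fx=7,fy=7,interpolation=cv2.INTER_CUBIC))
t=sense()['eef_pos'];print(t)
pr=lambda P:(np.array(proj("scene",P))-(290,220)+.5)*7.5-.5
print(pr(t-(0,0,17.5)+3*np.array([.126,-.992,0])),pr([499.5-31*.992,255.9-31*.126,135]),pr([525.3,259.2,130]))
E
```

```text
time_s: 5.3
eef_pos: [435.2, 250.2, 161.4]
ee_rot: [0.706, -0.044, 0.706, 0.044]
force: [0.1, 1.0, -0.4]
grip_width: 0.083
[435.25559696 250.48278052 161.86686805]
[383.41790786 291.76472406] [286.60669014 282.03291194] [128.37198788 240.28519629]
```

View pics/s4.png

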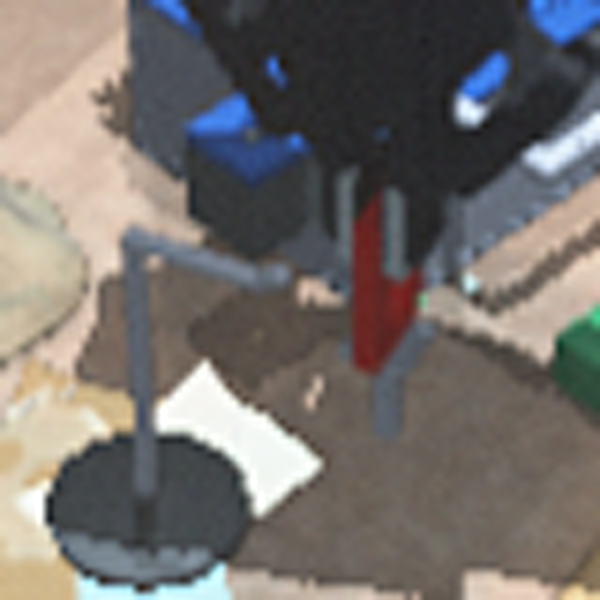

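View pics/t4.png

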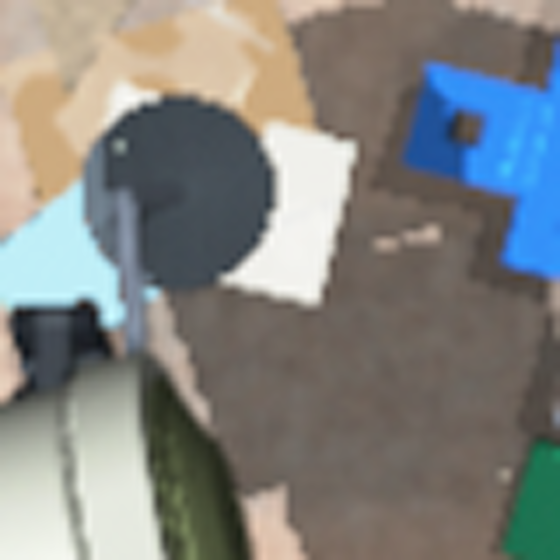

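Run:
```python
from h import *
a=cv2.imread("pics/s4full.png"); S=14;o=(325,228)
b=cv2.resize(a[o[1]:o[1]+52,o[0]:o[0]+40],None,fx=S,fy=S,interpolation=cv2.INTER_CUBIC)
t=np.array([435.2,250.4,161.5]);sx=np.array([.992,.126,0]);sy=np.array([-.126,.992,0]);Z=np.array([0,0,1.])
pr=lambda P:tuple(int(v) for v in (np.array(proj("scene",P))-o+.5)*S-.5)
for off,col in((3,(0,255,255)),(0,(255,255,0))):
    e=t-17.5*Z-off*sy
    for x in(-4,4):
        q=[e+x*sx+y*sy+z*Z for y,z in((-17,-17),(17,-17),(17,43),(-17,43))]
        for i in range(4): cv2.line(b,pr(q[i]),pr(q[(i+1)%4]),col,1)
        if x==-4:
            c=[pr(e+x*sx+11*np.cos(k)*sy+11*np.sin(k)*Z) for k in np.linspace(0,6.28,20)]
            cv2.polylines(b,[np.array(c)],True,col,1)
cv2.imwrite("pics/s5.png",b)
```

```text
(no output)
```

View pics/s5.png

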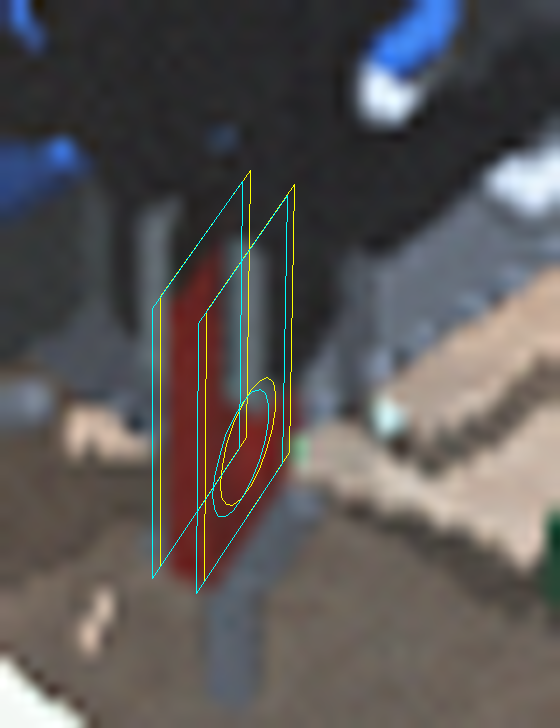

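```bash
python3 -m jog '[{"linear":[0.02,0.003,0],"rotation":[0,0,0],"grip":0},{"linear":[0.039,0.003,0],"rotation":[0,0,0],"grip":0},{"linear":[0.039,0.003,0],"rotation":[0,0,0],"grip":0},{"linear":[0.039,0.003,0.04],"rotation":[0,0,0],"grip":0},{"linear":[0.039,0.003,0.06],"rotation":[0,0,0],"grip":0},{"linear":[0.039,0.003,0.06],"rotation":[0,0,0],"grip":0}]'
python3 - <<'E'
from h import *
p,d=capture("scene");cv2.imwrite("pics/s6full.png",p[...,::-1])
t=sense()['eef_pos'];print(t)
S=10;o=(302,235)
b=cv2.resize(p[o[1]:o[1]+55,o[0]:o[0]+55,::-1],None,fx=S,fy=S,interpolation=cv2.INTER_CUBIC)
sx=np.array([.992,.126,0]);sy=np.array([-.126,.992,0]);Z=np.array([0,0,1.])
pr=lambda P:tuple(int(v) for v in (np.array(proj("scene",P))-o+.5)*S-.5)
e=t-17.5*Z-3.7*sy
for x in(-4,4):
    c=[pr(e+x*sx+11*np.cos(k)*sy+11*np.sin(k)*Z) for k in np.linspace(0,6.28,20)]
    cv2.polylines(b,[np.array(c)],True,(255,255,0),1)
cv2.imwrite("pics/s6.png",b)
E
```

```text
time_s: 5.9
eef_pos: [453.9, 253.7, 150.1]
ee_rot: [0.706, -0.044, 0.705, 0.045]
force: [-0.1, 0.4, -0.2]
grip_width: 0.084
[453.20864729 253.61137504 150.03608772]
```

View pics/s6.png

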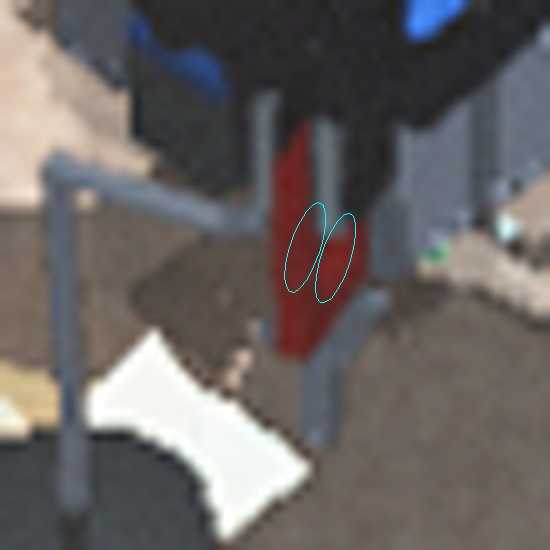

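Run:
```python
from h import *
p=cv2.imread("pics/s6full.png")
t=np.array([453.6,253.7,150.05])
S=14;o=(303,238)
b=cv2.resize(p[o[1]:o[1]+42,o[0]:o[0]+40],None,fx=S,fy=S,interpolation=cv2.INTER_CUBIC)
b=cv2.convertScaleAbs(b,alpha=1.8,beta=10)
sx=np.array([.992,.126,0]);sy=np.array([-.126,.992,0]);Z=np.array([0,0,1.])
pr=lambda P:tuple(int(v) for v in (np.array(proj("scene",P))-o+.5)*S-.5)
e=t-17.5*Z-3.7*sy
for x in(-4,4):
    q=[e+x*sx+y*sy+z*Z for y,z in((-17,-17),(17,-17),(17,43),(-17,43))]
    for i in range(4): cv2.line(b,pr(q[i]),pr(q[(i+1)%4]),(0,255,255),1)
c=[pr(e-4*sx+11*np.cos(k)*sy+11*np.sin(k)*Z) for k in np.linspace(0,6.28,20)]
cv2.polylines(b,[np.array(c)],True,(255,255,0),1)
m=np.array([499.5,255.9,130])
for dz in(0,): cv2.line(b,pr(m+26*sx),pr(m-60*sx),(0,255,0),1)
cv2.circle(b,pr(m-20*sx),4,(0,255,0),1);cv2.circle(b,pr(m-31*sx+9*Z),4,(0,0,255),1)
cv2.circle(b,pr(e),3,(255,0,255),1)
cv2.imwrite("pics/s7.png",b)
```

```text
(no output)
```

View pics/s7.png

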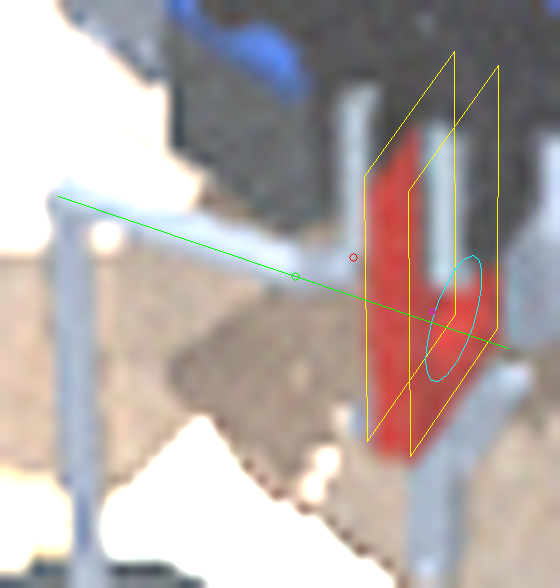

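```bash
python3 -m jog '[{"linear":[-0.003,-0.003,0],"rotation":[0,0,0],"grip":0},{"linear":[-0.003,-0.003,0.02],"rotation":[0,0,0],"grip":0},{"linear":[-0.003,-0.003,0.04],"rotation":[0,0,0],"grip":0},{"linear":[-0.003,-0.003,0.06],"rotation":[0,0,0],"grip":0},{"linear":[-0.003,-0.003,0.075],"rotation":[0,0,0],"grip":0},{"linear":[-0.003,-0.003,0.09],"rotation":[0,0,0],"grip":0},{"linear":[-0.003,-0.003,0.09],"rotation":[0,0,0],"grip":0}]'
python3 - <<'E'
from h import *
p,d=capture("scene");cv2.imwrite("pics/s8.png",cv2.resize(p[230:290,295:355,::-1],None,fx=10,fy=10,interpolation=cv2.INTER_CUBIC))
s=sense();print(s['force'],s['wrist_torque'],s['eef_pos'],s['grip_width']*85.4)
E
```

```text
time_s: 6.53
eef_pos: [480.9, 256.1, 150.8]
ee_rot: [0.706, -0.044, 0.705, 0.045]
force: [0.4, 0.4, -0.6]
grip_width: 0.083
[-0.35374223  0.05412817 -1.80146241] [-0.0391454  -0.00253681  0.01137727] [480.4111817  256.07367324 150.78579667] 7.054044024898775
```

View pics/s8.png

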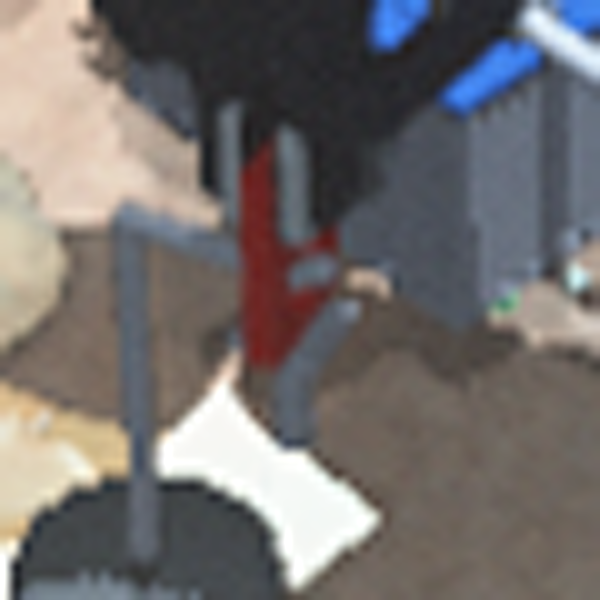

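```bash
python3 -m jog '[{"linear":[0,0,0.02],"rotation":[0,0,0],"grip":0},{"linear":[0,0,0.04],"rotation":[0,0,0],"grip":0},{"linear":[0,0,0.06],"rotation":[0,0,0],"grip":0},{"linear":[0,0,0.08],"rotation":[0,0,0],"grip":0},{"linear":[0,0,0.093],"rotation":[0,0,0],"grip":0},{"linear":[0,0,0.093],"rotation":[0,0,0],"grip":0}]' 
python3 -m jog '[{"linear":[0.01,0,0],"rotation":[0,0,0],"grip":0},{"linear":[0.02,0,0],"rotation":[0,0,0],"grip":0},{"linear":[0.02,0,0],"rotation":[0,0,0],"grip":0}]'
python3 - <<'E'
from h import *
p,d=capture("scene");cv2.imwrite("pics/s9.png",cv2.resize(p[230:290,295:355,::-1],None,fx=10,fy=10,interpolation=cv2.INTER_CUBIC))
s=sense();print(s['force'],s['wrist_torque'],s['eef_pos'],s['grip_width']*85.4)
E
```

```text
time_s: 7.08
eef_pos: [508.7, 259.6, 150.6]
ee_rot: [0.706, -0.044, 0.706, 0.044]
force: [-0.6, -0.1, -1.1]
grip_width: 0.079
time_s: 7.33
eef_pos: [508.2, 259.5, 143.8]
ee_rot: [0.705, -0.044, 0.706, 0.044]
force: [-0.5, 0.4, -1.0]
grip_width: 0.082
[ 0.05029112  0.49722707 -0.18450127] [ 0.02278176 -0.02518501 -0.02777719] [508.35429983 259.5229571  144.15736408] 7.157535648655871
```

View pics/s9.png

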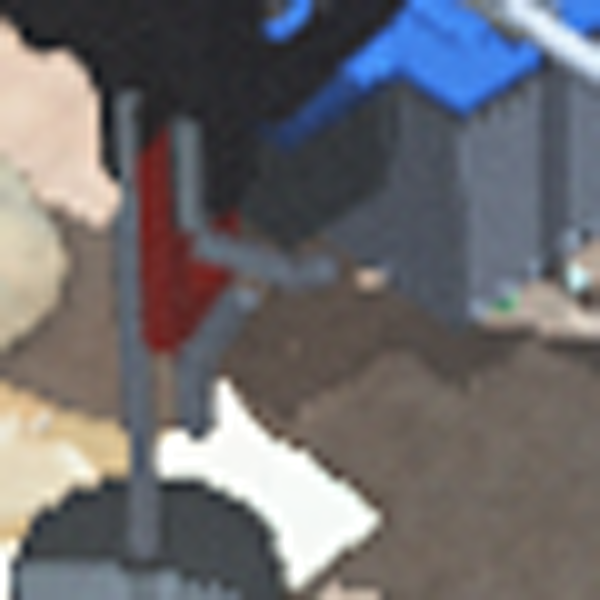

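```bash
python3 -m jog '[{"linear":[0,0,-0.017],"rotation":[0,0,0],"grip":0},{"linear":[0.007,0,-0.017],"rotation":[0,0,0],"grip":0},{"linear":[0.007,0,-0.017],"rotation":[0,0,0],"grip":0}]' 
python3 -m jog '[{"linear":[0.006,0,0],"rotation":[0,0,0],"grip":0},{"linear":[0.006,0,0],"rotation":[0,0,0],"grip":0}]'
python3 - <<'E'
from h import *
s=sense();print(s['force'],s['wrist_torque'],s['eef_pos'],s['grip_width']*85.4)
E
```

```text
time_s: 7.63
eef_pos: [502.7, 258.9, 143.1]
ee_rot: [0.705, -0.044, 0.706, 0.045]
force: [-4.2, -0.5, 8.8]
grip_width: 0.081
time_s: 7.8
eef_pos: [502.6, 258.9, 143.1]
ee_rot: [0.706, -0.044, 0.705, 0.045]
force: [-4.7, -2.6, 11.3]
grip_width: 0.084
[-4.6862138  -2.62587951 11.32029015] [-0.40949639  0.7701867  -0.03425414] [502.59366129 258.93978188 143.06649518] 7.171642576052935
```

```bash
python3 -m jog '[{"linear":[-0.008,0,0],"rotation":[0,0,0],"grip":0},{"linear":[-0.008,0,0],"rotation":[0,0,0],"grip":0}]' 
python3 -m jog '[{"linear":[0,0,0],"rotation":[0,0,0],"grip":10},{"linear":[0,0,0],"rotation":[0,0,0],"grip":13},{"linear":[0,0,0],"rotation":[0,0,0],"grip":16},{"linear":[0,0,0],"rotation":[0,0,0],"grip":20},{"linear":[0,0,0],"rotation":[0,0,0],"grip":20},{"linear":[0,0,0],"rotation":[0,0,0],"grip":20}]'
python3 - <<'E'
from h import *
p,d=capture("scene");cv2.imwrite("pics/s10.png",cv2.resize(p[230:290,295:355,::-1],None,fx=10,fy=10,interpolation=cv2.INTER_CUBIC))
s=sense();print(s['force'],s['wrist_torque'],s['eef_pos'],s['grip_width']*85.4)
E
```

```text
time_s: 7.97
eef_pos: [502.7, 259.0, 146.3]
ee_rot: [0.707, -0.044, 0.705, 0.045]
force: [0.7, -0.2, -1.6]
grip_width: 0.081
time_s: 8.47
eef_pos: [502.7, 259.1, 146.2]
ee_rot: [0.707, -0.044, 0.705, 0.045]
force: [0.1, -0.7, -0.5]
grip_width: 0.233
[-1.19346857  0.39601308 -0.39739645] [-0.09829658 -0.0239285  -0.00370126] [502.67518324 259.0454629  146.21410919] 19.849794546240744
```

View pics/s10.png

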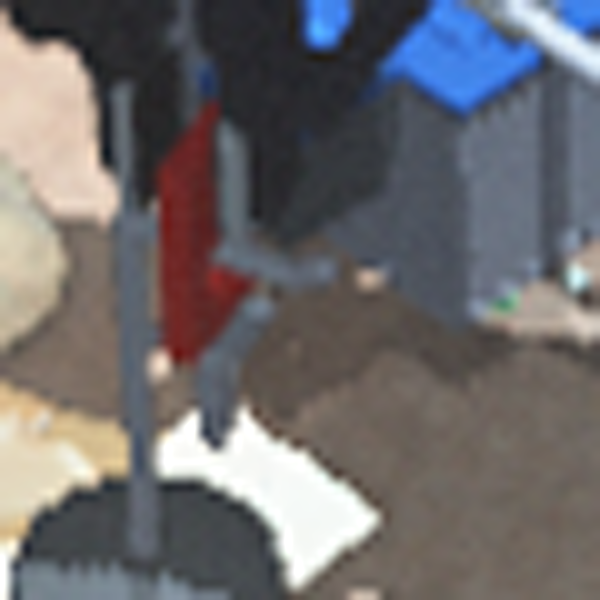

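```bash
python3 -m jog '[{"linear":[-0.03,0,0],"rotation":[0,0,0],"grip":21},{"linear":[-0.06,0,0],"rotation":[0,0,0],"grip":23},{"linear":[-0.09,0,0],"rotation":[0,0,0],"grip":25},{"linear":[-0.12,0,0],"rotation":[0,0,0],"grip":25},{"linear":[-0.2,0,0],"rotation":[0,0,0],"grip":25},{"linear":[-0.3,0,0],"rotation":[0,0,0],"grip":25},{"linear":[-0.4,0,0],"rotation":[0,0,0],"grip":25},{"linear":[-0.4,0,0],"rotation":[0,0,0],"grip":25}]'
python3 - <<'E'
from h import *
p,d=capture("scene");cv2.imwrite("pics/s11.png",cv2.resize(p[200:300,280:400,::-1],None,fx=6,fy=6,interpolation=cv2.INTER_CUBIC))
goal([444.5,68.6,200],down(CX)); print(sense()['joints'],sense()["eef_pos"])
E
```

```text
time_s: 9.18
eef_pos: [504.0, 259.4, 273.2]
ee_rot: [0.71, -0.043, 0.701, 0.046]
force: [0.7, 0.0, 0.7]
grip_width: 0.296
lin [ 0.2298 -0.6062 -0.2763] rot [ 0.7032  0.0174 -0.0071] steps 5.069897006732278 2.814774978378084
[2.68388268e-01 3.76141776e-01 1.30924024e+00 6.23296271e-04
 1.44688075e+00 1.42537924e-01] [503.32241713 259.20756261 270.0346906 ]
```

View pics/s11.png

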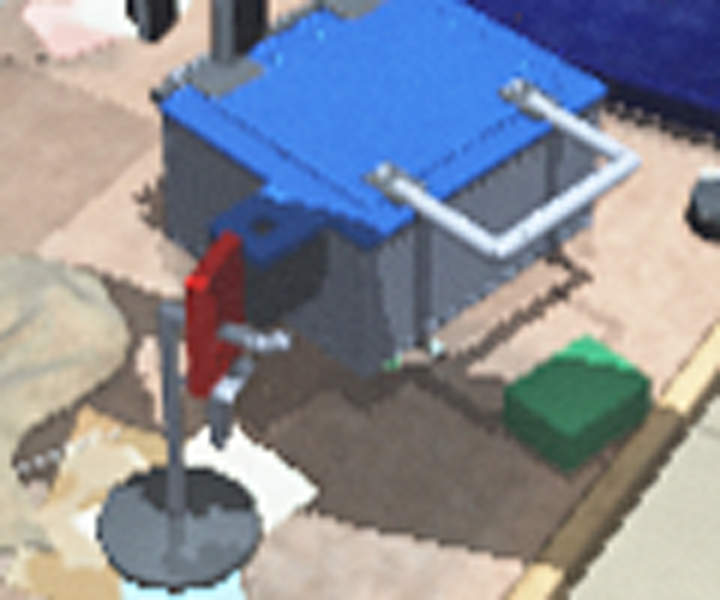

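```bash
python3 - <<'E'
from h import *
f=lambda u,v:(210+(u+.5)/4.5-.5,150+(v+.5)/4.5-.5)
g=lambda u,v:(280+(u+.5)/6-.5,200+(v+.5)/6-.5)
print(tri(("top",*f(414,448)),("scene",*g(499,246))),tri(("top",*f(578,492)),("scene",*g(630,158))))
E
python3 -m jog '[{"linear":[0.03,-0.12,-0.055],"rotation":[0.14,0,0],"grip":35},{"linear":[0.05,-0.24,-0.11],"rotation":[0.28,0,0],"grip":35},{"linear":[0.1,-0.36,-0.165],"rotation":[0.42,0,0],"grip":35},{"linear":[0.2,-0.48,-0.22],"rotation":[0.56,0.01,-0.005],"grip":35},{"linear":[0.33,-0.606,-0.276],"rotation":[0.703,0.017,-0.007],"grip":35},{"linear":[0.33,-0.606,-0.276],"rotation":[0.703,0.017,-0.007],"grip":35},{"linear":[0.33,-0.606,-0.276],"rotation":[0.703,0.017,-0.007],"grip":35}]'
python3 - <<'E'
from h import *
p,d=capture("scene");cv2.imwrite("pics/s12.png",cv2.resize(p[130:280,280:430,::-1],None,fx=4,fy=4,interpolation=cv2.INTER_CUBIC))
goal([444.5,68.6,67.5],down(CX))
E
```

```text
(array([454.03069461, 111.26453136,  90.48348115]), [array([0.3, 0.5]), array([-0.5,  0. ])]) (array([433.94312526,  24.99069029,  89.90714745]), [array([0.2, 0.3]), array([-0.3,  0. ])])
time_s: 9.82
eef_pos: [442.2, 66.6, 166.7]
ee_rot: [0.7, 0.081, 0.705, -0.081]
force: [0.1, 0.9, -0.6]
grip_width: 0.41
lin [0.3371 0.0034 0.0033] rot [-0.0049 -0.0068  0.0007] steps 2.42535796944092 0.03382966505126006
```

View pics/s12.png

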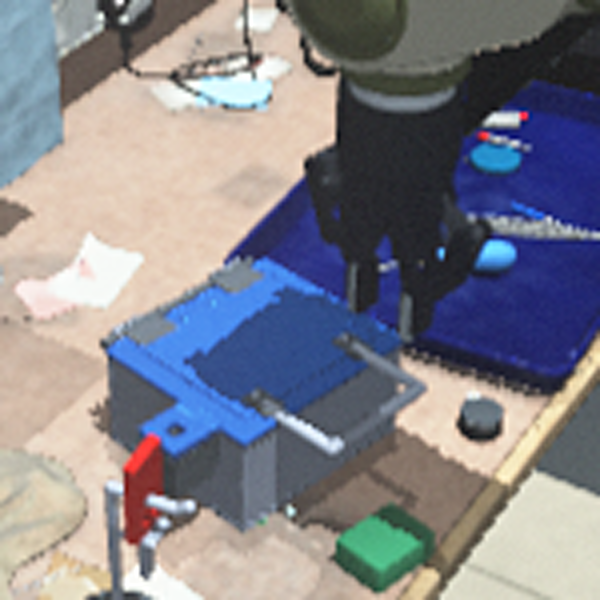

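```bash
python3 -m jog '[{"linear":[0.09,0.003,0.003],"rotation":[0,0,0],"grip":35},{"linear":[0.18,0.003,0.003],"rotation":[0,0,0],"grip":35},{"linear":[0.26,0.003,0.003],"rotation":[0,0,0],"grip":35},{"linear":[0.31,0.003,0.003],"rotation":[0,0,0],"grip":35},{"linear":[0.33,0.003,0.003],"rotation":[0,0,0],"grip":35},{"linear":[0.33,0.003,0.003],"rotation":[0,0,0],"grip":35}]' 20
python3 - <<'E'
from h import *
p,d=capture("scene");cv2.imwrite("pics/s13.png",cv2.resize(p[180:270,310:410,::-1],None,fx=6,fy=6,interpolation=cv2.INTER_CUBIC))
goal([444.3,68.5,67.5],down(CX)); s=sense();print(s["eef_pos"],s["force"],s["wrist_torque"])
E
```

```text
time_s: 10.37
eef_pos: [444.4, 69.2, 69.3]
ee_rot: [0.701, 0.08, 0.704, -0.08]
force: [-0.3, -0.1, -0.3]
grip_width: 0.409
lin [ 0.0089 -0.0021 -0.0016] rot [-0.0033 -0.006   0.0004] steps 0.06661506432416185 0.027272964040675002
[444.92163837  69.01652639  70.15766942] [ 0.00441283  0.95893102 -0.08256515] [-0.0310922   0.02196639  0.02107393]
```

View pics/s13.png

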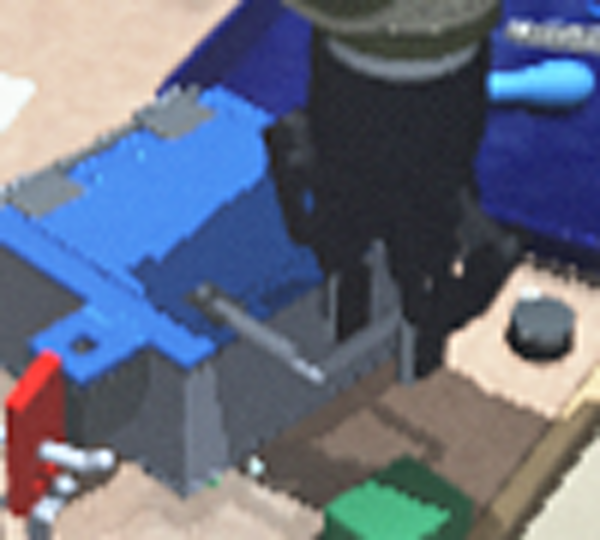

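```bash
python3 -m jog '[{"linear":[0.006,0,0],"rotation":[0,0,0],"grip":25},{"linear":[0.006,0,0],"rotation":[0,0,0],"grip":18},{"linear":[0.006,0,0],"rotation":[0,0,0],"grip":12},{"linear":[0.006,0,0],"rotation":[0,0,0],"grip":4},{"linear":[0.006,0,0],"rotation":[0,0,0],"grip":4},{"linear":[0.006,0,0],"rotation":[0,0,0],"grip":4},{"linear":[0.006,0,0],"rotation":[0,0,0],"grip":4}]' 25
python3 - <<'E'
from h import *
s=sense();print(s["eef_pos"],s["force"],s["wrist_torque"],s["grip_width"]*85.4)
E
```

```text
time_s: 11.0
eef_pos: [444.7, 69.2, 68.6]
ee_rot: [0.701, 0.08, 0.704, -0.08]
force: [-3.9, 2.7, 4.9]
grip_width: 0.105
[444.72035988  69.2147428   68.56195642] [-3.92436152  2.69588909  4.93369294] [ 0.49648256  0.61585355 -0.00882133] 8.937751480203662
```

```bash
cat >> h.py <<'E'
G0=np.array([444.72,69.21,87.3]); HG=G0+194.9*CX-np.array([0,0,6.])
def cov():
    s=sense(); t,r=tool(); g=t-18.7*r.as_matrix()[:,0]; v=g-HG
    th=np.arctan2(v[2],-(v@CX))-.0308
    F=s["force"]; rad=np.array([-np.cos(th)*CX[0],-np.cos(th)*CX[1],np.sin(th)])
    tan=np.array([np.sin(th)*CX[0],np.sin(th)*CX[1],np.cos(th)])
    print("theta %.3f (%.1f) r %.1f lat %.1f Frad %.1f Ftan %.1f Flat %.1f"%(th,np.degrees(th),np.hypot(v[2],v@CX),v@CY,F@rad,F@tan,F@CY),"T",s["wrist_torque"].round(2),"w",s["grip_width"]*85.4,"t",s["time_s"],"q",s["joints"].round(2),"dq",abs(s["dq"]).max().round(3))
    return th,r
def arc(*degs):
    "jog lin for cover angles from the present pose"
    t,r=tool()
    for d in degs:
        a=np.radians(d)+.0308
        g=HG+195*(-np.cos(a)*CX+np.sin(a)*np.array([0,0,1]))+((t-HG)@CY)*CY
        c=(g+18.7*r.as_matrix()[:,0]-t); print(d,(r.inv().apply(c)/300).round(4))
E
python3 -m jog '[{"linear":[-0.028,0,0.001],"rotation":[0,0,0],"grip":4},{"linear":[-0.0566,0,0.0042],"rotation":[0,0,0],"grip":4},{"linear":[-0.085,0,0.008],"rotation":[0,0,0],"grip":4},{"linear":[-0.1125,0,0.0133],"rotation":[0,0,0],"grip":4},{"linear":[-0.1125,0,0.0133],"rotation":[0,0,0],"grip":4}]'
python3 - <<'E'
from h import *
cov(); arc(15,20,25,30)
p,d=capture("scene");cv2.imwrite("pics/s14.png",cv2.resize(p[130:280,280:430,::-1],None,fx=4,fy=4,interpolation=cv2.INTER_CUBIC))
E
```

```text
time_s: 11.42
eef_pos: [448.6, 68.3, 103.9]
ee_rot: [0.701, 0.08, 0.704, -0.08]
force: [-5.1, 2.6, -1.0]
grip_width: 0.105
theta 0.182 (10.5) r 195.2 lat 0.0 Frad 5.3 Ftan -2.0 Flat 1.4 T [0.4  0.81 0.02] w 8.944791317410566 t 11.4167 q [-0.11  0.31  1.87  0.    0.97  0.12] dq 0.042
15 [-0.0498  0.      0.0135]
20 [-0.1034  0.      0.0321]
25 [-1.552e-01  1.000e-04  5.520e-02]
30 [-2.047e-01  1.000e-04  8.270e-02]
```

View pics/s14.png

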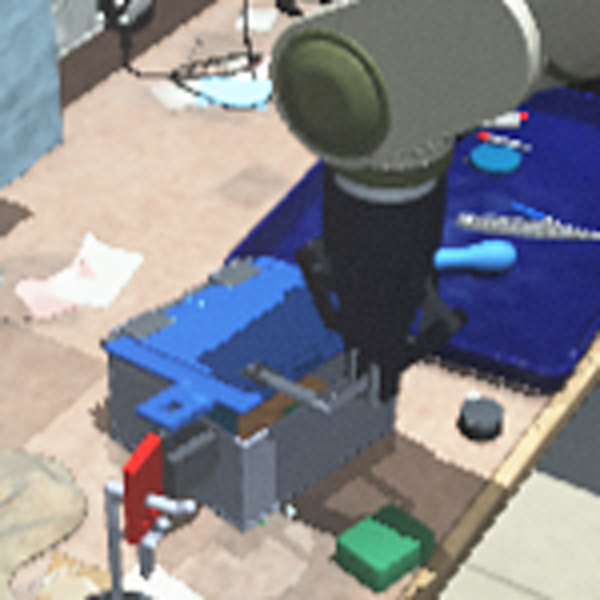

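Cover is rising, forces are small; the key hangs at (145,490). Continue.

```bash
python3 -m jog '[{"linear":[-0.025,0,0.006],"rotation":[0,0,0],"grip":4},{"linear":[-0.05,0,0.0135],"rotation":[0,0,0],"grip":4},{"linear":[-0.077,0,0.022],"rotation":[0,0,0],"grip":4},{"linear":[-0.1034,0,0.0321],"rotation":[0,0,0],"grip":4},{"linear":[-0.13,0,0.043],"rotation":[0,0,0],"grip":4},{"linear":[-0.155,0,0.055],"rotation":[0,0,0],"grip":4},{"linear":[-0.18,0,0.068],"rotation":[0,0,0],"grip":4},{"linear":[-0.205,0,0.0827],"rotation":[0,0,0],"grip":4},{"linear":[-0.205,0,0.0827],"rotation":[0,0,0],"grip":4}]'
python3 - <<'E'
from h import *
cov(); arc(35,40,45,50,55)
E
```

```text
time_s: 12.22
eef_pos: [472.3, 62.9, 166.9]
ee_rot: [0.7, 0.08, 0.705, -0.08]
force: [-12.8, 3.5, 6.0]
grip_width: 0.105
theta 0.529 (30.3) r 196.5 lat -0.0 Frad 14.5 Ftan -1.5 Flat 0.5 T [ 0.56  2.15 -0.04] w 8.953645476571417 t 12.2167 q [-0.11  0.27  1.73  0.    1.15  0.11] dq 0.037
35 [-0.0415  0.      0.034 ]
40 [-0.0856  0.0001  0.0696]
45 [-1.265e-01  1.000e-04  1.090e-01]
50 [-1.637e-01  1.000e-04  1.517e-01]
55 [-0.1971  0.0002  0.1975]
```

```bash
sed -i 's/-np.array(\[0,0,6.\])/-np.array([0,0,4.])/; s/\.0308/.0205/g; s/HG+195\*/HG+195.7*/' h.py
python3 - <<'E'
from h import *
cov(); arc(30,35,40,45,50,55)
E
```

```text
theta 0.531 (30.4) r 195.4 lat -0.0 Frad 14.5 Ftan -1.6 Flat 0.5 T [ 0.56  2.15 -0.04] w 8.953645476571417 t 12.2167 q [-0.11  0.27  1.73  0.    1.15  0.11] dq 0.037
30 [ 0.0034 -0.     -0.0031]
35 [-0.0441  0.      0.0281]
40 [-0.0888  0.      0.0634]
45 [-1.302e-01  1.000e-04  1.025e-01]
50 [-1.68e-01  1.00e-04  1.45e-01]
55 [-2.020e-01  2.000e-04  1.906e-01]
```

```bash
python3 -m jog '[{"linear":[-0.022,0,0.012],"rotation":[0,0,0],"grip":4},{"linear":[-0.044,0,0.028],"rotation":[0,0,0],"grip":4},{"linear":[-0.067,0,0.045],"rotation":[0,0,0],"grip":4},{"linear":[-0.089,0,0.0634],"rotation":[0,0,0],"grip":4},{"linear":[-0.11,0,0.083],"rotation":[0,0,0],"grip":4},{"linear":[-0.13,0,0.1025],"rotation":[0,0,0],"grip":4},{"linear":[-0.13,0,0.1025],"rotation":[0,0,0],"grip":4}]'
python3 - <<'E'
from h import *
cov(); arc(45,50,55,60,65)
E
```

```text
time_s: 12.8
eef_pos: [503.3, 55.7, 207.8]
ee_rot: [0.701, 0.08, 0.704, -0.08]
force: [-6.3, 2.2, 5.8]
grip_width: 0.104
theta 0.796 (45.6) r 196.6 lat -0.0 Frad 8.8 Ftan -0.6 Flat 0.7 T [ 0.41  1.14 -0.05] w 8.870009936401463 t 12.8 q [-0.12  0.29  1.59  0.    1.27  0.11] dq 0.038
45 [ 0.0068 -0.     -0.0027]
50 [-0.031   0.      0.0399]
55 [-0.0649  0.0001  0.0856]
60 [-0.0948  0.0002  0.134 ]
65 [-0.1202  0.0002  0.1849]
```

```bash
sed -i 's/HG+195.7\*/HG+197.6*/' h.py
python3 - <<'E'
from h import *
cov(); arc(50,55,60,65)
p,d=capture("scene");cv2.imwrite("pics/s15.png",cv2.resize(p[100:300,250:450,::-1],None,fx=3,fy=3,interpolation=cv2.INTER_CUBIC))
E
```

```text
theta 0.796 (45.6) r 196.6 lat -0.0 Frad 8.8 Ftan -0.6 Flat 0.7 T [ 0.41  1.14 -0.05] w 8.870009936401463 t 12.8 q [-0.12  0.29  1.59  0.    1.27  0.11] dq 0.038
50 [-0.0359  0.      0.0359]
55 [-0.0702  0.0001  0.082 ]
60 [-0.1003  0.0002  0.1309]
65 [-0.126   0.0002  0.1823]
```

View pics/s15.png

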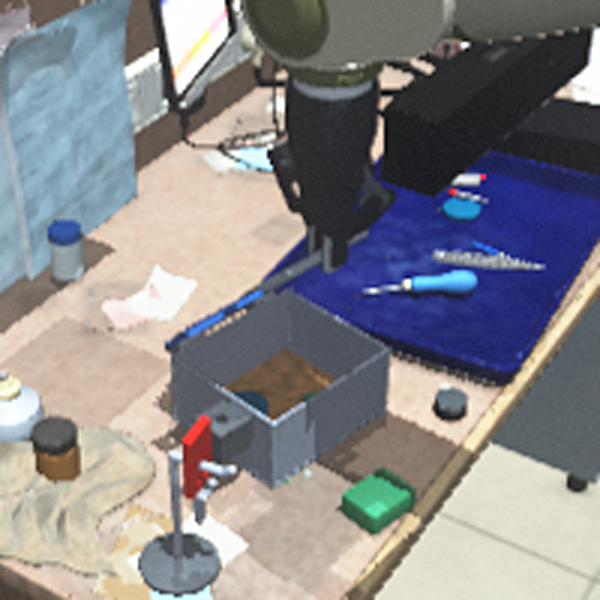

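```bash
python3 -m jog '[{"linear":[-0.018,0,0.018],"rotation":[0,0,0],"grip":4},{"linear":[-0.036,0,0.036],"rotation":[0,0,0],"grip":4},{"linear":[-0.054,0,0.058],"rotation":[0,0,0],"grip":4},{"linear":[-0.07,0,0.082],"rotation":[0,0,0],"grip":4},{"linear":[-0.086,0,0.106],"rotation":[0,0,0],"grip":4},{"linear":[-0.1,0,0.131],"rotation":[0,0,0],"grip":4},{"linear":[-0.1,0,0.131],"rotation":[0,0,0],"grip":4}]'
python3 - <<'E'
from h import *
cov(); arc(60,62.5,65,67.5,70)
E
```

```text
time_s: 13.43
eef_pos: [542.6, 46.6, 238.8]
ee_rot: [0.701, 0.08, 0.704, -0.08]
force: [-3.5, 2.5, 5.8]
grip_width: 0.103
theta 1.053 (60.4) r 198.1 lat -0.1 Frad 7.0 Ftan -0.6 Flat 1.7 T [0.34 0.72 0.  ] w 8.77620120668295 t 13.4333 q [-0.13  0.35  1.42  0.    1.37  0.1 ] dq 0.055
60 [ 0.0035  0.     -0.0028]
62.5 [-0.0099  0.      0.0226]
65 [-0.0222  0.0001  0.0486]
67.5 [-0.0333  0.0001  0.0751]
70 [-0.0433  0.0002  0.102 ]
```

```bash
python3 -m jog '[{"linear":[-0.012,0,0.02],"rotation":[0,0,0],"grip":4},{"linear":[-0.025,0,0.0486],"rotation":[0,0,0],"grip":4},{"linear":[-0.037,0,0.075],"rotation":[0,0,0],"grip":4},{"linear":[-0.047,0,0.102],"rotation":[0,0,0],"grip":4},{"linear":[-0.047,0,0.102],"rotation":[0,0,0],"grip":4}]'
python3 - <<'E'
from h import *
cov(); arc(70,65,60,55,50)
p,d=capture("scene");cv2.imwrite("pics/s16.png",p[60:320,220:520,::-1].repeat(2,0).repeat(2,1))
p,d=capture("top");cv2.imwrite("pics/t16.png",cv2.resize(p[120:280,210:400,::-1],None,fx=4,fy=4,interpolation=cv2.INTER_CUBIC))
E
```

```text
time_s: 13.85
eef_pos: [573.4, 39.5, 253.5]
ee_rot: [0.702, 0.081, 0.703, -0.08]
force: [-0.2, 1.4, 4.2]
grip_width: 0.105
theta 1.230 (70.4) r 199.0 lat -0.2 Frad 4.2 Ftan 1.0 Flat 1.3 T [ 0.32  0.17 -0.01] w 8.988656605539957 t 13.85 q [-0.14  0.41  1.3   0.    1.43  0.09] dq 0.049
70 [ 0.0062  0.     -0.0033]
65 [ 0.0272 -0.0001 -0.0568]
60 [ 0.0528 -0.0002 -0.1083]
55 [ 0.0828 -0.0003 -0.1573]
50 [ 0.1169 -0.0004 -0.2035]
```

View pics/s16.png

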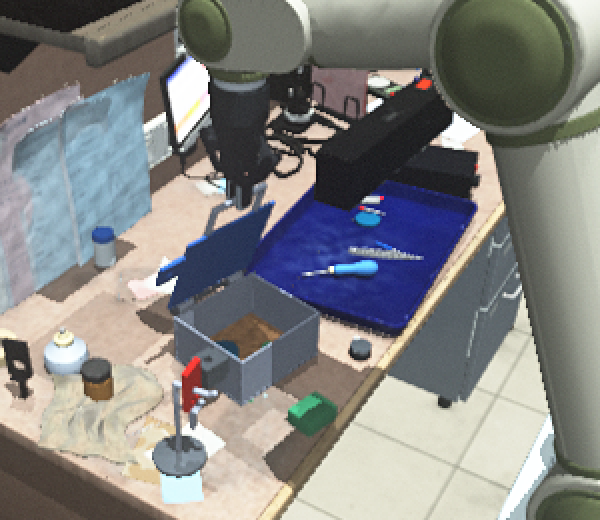

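View pics/t16.png

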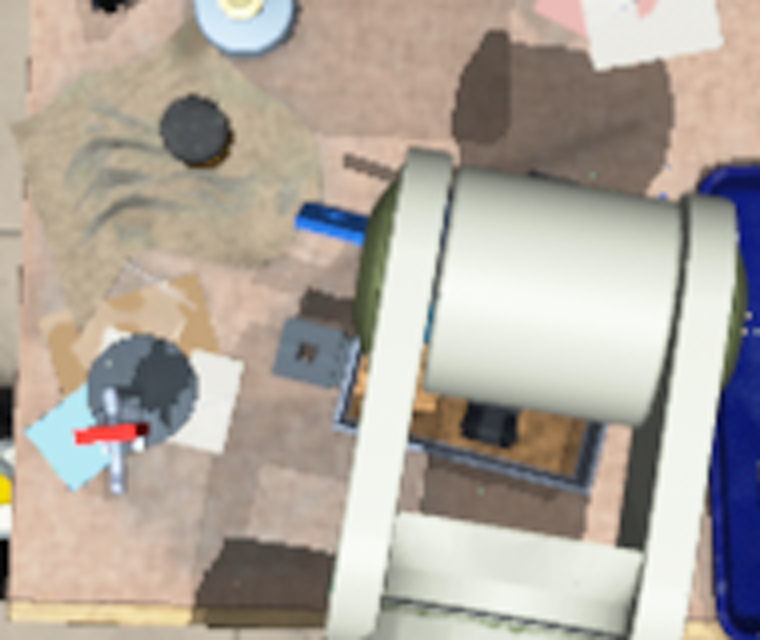

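```bash
cat >> h.py <<'E'
def plane():
    p,D=capture("scene"); W=cloud("scene",D); p=p.astype(int)
    m=(p[...,2]>60)&(p[...,2]>1.8*p[...,1])&(p[...,0]<60)&(W[...,0]>520)&(W[...,0]<690)&(W[...,1]>-60)&(W[...,1]<185)&(W[...,2]>85)
    P=W[m]
    for _ in range(4):
        c=P.mean(0); n=np.linalg.svd(P-c)[2][2]; d=abs((P-c)@n); P=P[d<max(3,2*np.median(d))]
    if n[2]<0:n=-n
    print("plane n",len(P),n.round(3),"angle",np.degrees(np.arctan2(abs(n@CX),n[2])),"resid",d.mean())
E
python3 -c "
from h import *
plane()"
```

```text
plane n 39 [ 0.905 -0.217  0.366] angle 68.53175159500675 resid 1.0163125768263213
```

```bash
python3 -m jog '[{"linear":[0.007,0,-0.028],"rotation":[0,0,0],"grip":4},{"linear":[0.023,0,-0.0568],"rotation":[0,0,0],"grip":4},{"linear":[0.036,0,-0.083],"rotation":[0,0,0],"grip":4},{"linear":[0.05,0,-0.1083],"rotation":[0,0,0],"grip":4},{"linear":[0.065,0,-0.133],"rotation":[0,0,0],"grip":4},{"linear":[0.082,0,-0.157],"rotation":[0,0,0],"grip":4},{"linear":[0.1,0,-0.181],"rotation":[0,0,0],"grip":4},{"linear":[0.117,0,-0.2035],"rotation":[0,0,0],"grip":4},{"linear":[0.117,0,-0.2035],"rotation":[0,0,0],"grip":4},{"linear":[0.117,0,-0.2035],"rotation":[0,0,0],"grip":4}]'
python3 - <<'E'
from h import *
cov(); arc(50); plane()
p,d=capture("scene");cv2.imwrite("pics/s17.png",p[60:320,220:520,::-1].repeat(2,0).repeat(2,1))
E
```

```text
time_s: 14.83
eef_pos: [512.2, 53.5, 218.2]
ee_rot: [0.701, 0.08, 0.704, -0.08]
force: [-1.7, 0.7, 0.4]
grip_width: 0.101
theta 0.865 (49.6) r 198.3 lat -0.2 Frad 1.5 Ftan -1.1 Flat 0.3 T [0.05 0.14 0.02] w 8.60978132149787 t 14.8333 q [-0.12  0.3   1.55  0.    1.3   0.1 ] dq 0.029
50 [-0.0013 -0.      0.0055]
plane n 6 [ 0.723 -0.17   0.67 ] angle 47.921085242458965 resid 0.21389413683522396
```

View pics/s17.png

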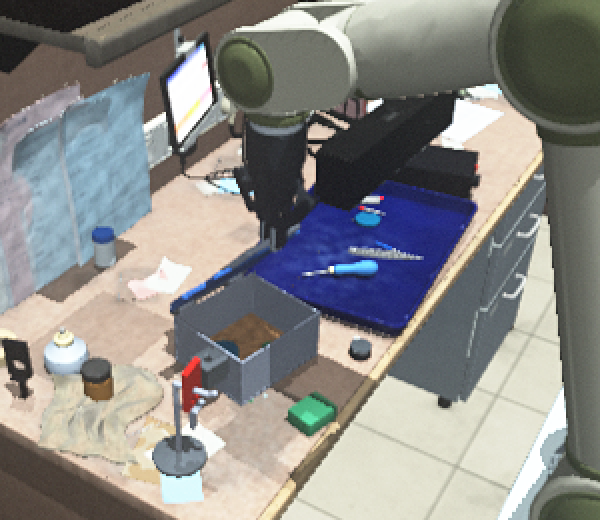

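```bash
python3 -m jog '[{"linear":[0,0,0],"rotation":[0,0,0],"grip":4},{"linear":[0,0,0],"rotation":[0,0,0],"grip":4},{"linear":[0,0,0],"rotation":[0,0,0],"grip":4},{"linear":[0,0,0],"rotation":[0,0,0],"grip":4},{"linear":[0,0,0],"rotation":[0,0,0],"grip":4},{"linear":[0,0,0],"rotation":[0,0,0],"grip":4}]' 35
python3 - <<'E'
from h import *
cov(); plane()
p,d=capture("scene");cv2.imwrite("pics/s18.png",cv2.resize(p[150:280,280:410,::-1],None,fx=4.5,fy=4.5,interpolation=cv2.INTER_CUBIC))
E
```

```text
time_s: 15.43
eef_pos: [512.7, 53.4, 218.6]
ee_rot: [0.701, 0.08, 0.704, -0.08]
force: [-2.3, 0.8, 1.2]
grip_width: 0.099
theta 0.868 (49.7) r 198.4 lat -0.2 Frad 2.5 Ftan -1.1 Flat 0.3 T [0.09 0.16 0.01] w 8.48440201646657 t 15.4333 q [-0.12  0.3   1.54  0.    1.3   0.1 ] dq 0.001
plane n 8 [ 0.731 -0.171  0.66 ] angle 48.680682095557096 resid 0.416089430643438
```

View pics/s18.png

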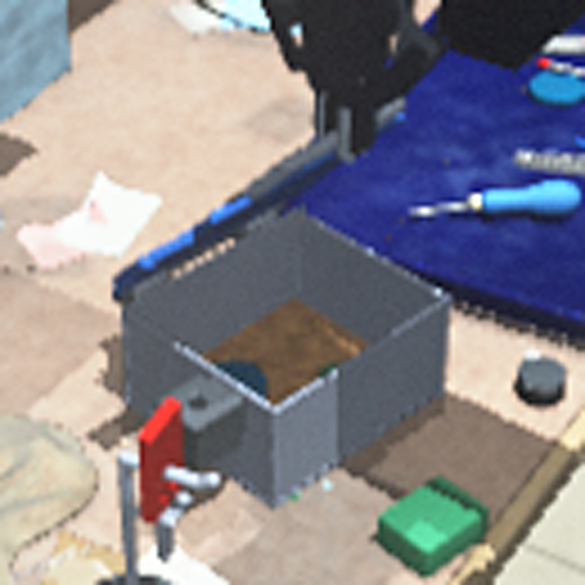

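The cover is held still at about 49°, the key hangs on the peg, and the loose things have not moved. I'm handing in.

```bash
python3 -c "
from rig import finish_job; print(finish_job())"
```

```text
the job is handed in; nothing more can be done
None
```

The job is handed in, with the key on the peg and the cover held just below its balance point. It took about 15.5 s on the robot's clock.

- **Key:** I pulled the red key straight up out of the lock while the cover was shut. It hangs by its eye on the peg, well behind the upturned tip. The last picture shows it there.
- **Cover:** I lifted it by the bow handle to about 70° by arm geometry. The cover's push on the handle had changed direction by then, so it was past balance. I never let go of it, and then eased it back.
- **At hand-in:** the cover was held still at 49.7° (0.87 rad) by arm geometry, with a 35 N grip and about 3 N on the wrist.
- **Loose things:** the wax block and jar look unmoved in the pictures. I did not check the loupe's position separately.

**Checks that disagreed**
- The camera's estimate of the cover angle was 1–2° lower than the arm's: 68.5° against 70.4° at the top, and 48.7° against 49.7° at the end. The final camera figure rests on only 8 depth points, because the cover is seen almost edge-on. All four readings are within the allowed ranges.
- My first estimate of the hinge position was a few mm off, so the arm pushed towards the hinge with up to about 15 N during the lift. I corrected the path on the way.

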